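# Fetch the hemmed-in reagent jar for weighing

### The job

The small squat jar in the grey tray is hemmed in by three taller capped bottles. Stand all three bottles together on the dark mat, then fetch the jar and stand it in the middle of the balance pan, and only then put each bottle back upright in the tray on the very spot where it stood, leaving the jar on the pan. Do not tip anything over, and leave the little vial in the tray and the beaker on the bench where they are.

Things in the scene. Friction and masses are not known exactly. Their poses are not given: they have to be found in the camera images.
- round_bottle: Broad round white plastic bottle, 120 mm tall: body 54 mm across up to 72 mm high, shoulder to 84 mm, neck 36 mm across, blue screw cap 40 mm across from 90 to 120 mm high. About 0.2 kg. Its origin is the centre of its underside, z along its axis. It stands upright in the tray at the start, on any of the three spots around the jar (left, right or robot side). It is to come back to where it stood at the start.
- square_bottle: Square white plastic bottle, 110 mm tall: body 44 x 44 mm up to 68 mm high, neck 31 mm across, blue screw cap 34 mm across from 80 to 110 mm high. About 0.17 kg. Its origin is the centre of its underside, z along its axis. It stands upright in the tray at the start, on any of the three spots around the jar (left, right or robot side). It is to come back to where it stood at the start; which way its flat sides face does not matter.
- slim_bottle: Slim round white plastic bottle, 128 mm tall: body 42 mm across up to 85 mm high, shoulder to 94 mm, neck 26 mm across, blue screw cap 29 mm across from 98 to 128 mm high. About 0.14 kg. Its origin is the centre of its underside, z along its axis. It stands upright in the tray at the start, on any of the three spots around the jar (left, right or robot side). It is to come back to where it stood at the start.
- jar: Small squat amber glass jar, 58 mm tall: body 40 mm across, white lid 43 mm across from 38 to 58 mm high. About 0.12 kg. Origin at the centre of its underside, z up. It stands in the tray, between the bottles (only about 5 to 25 mm from each of them).
- tray: Grey open plastic tray, fixed, 170 (x) x 220 (y) x 22 mm high, walls and floor 5 mm thick, so things stand in it 5 mm above the bench. Origin at the centre of its underside; its long side runs along its y axis.
- pad: Dark rubber mat, fixed on the bench, 150 (x) x 180 (y) x 4 mm, the side area for the bottles; empty at the start. Origin at the centre of its underside. It lies to the left or to the right of the tray, the balance on the other side.
- balance: White laboratory balance, fixed: housing 160 mm wide and 46 mm high, display towards the robot, and a flat round steel pan 120 mm across whose top is 60 mm above the bench. Origin at bench level straight below the centre of the pan, z up.
- vial: Bystander: tiny amber vial with a black cap, 21 mm across and 41 mm tall, standing in a corner of the tray on the robot's side. Origin at the centre of its underside. Leave it alone.
- beaker: Bystander: empty glass beaker, 68 mm across and 85 mm tall, standing on the bench beyond the mat or the balance. Origin at the centre of its underside. Leave it alone.
Not all that is in view belongs to the job. Leave any green look-alike of the slim_bottle alone. Leave any purple look-alike of the jar alone.

How it is judged:
By the outcome, as a careful person would: the job done as asked, in the order asked, and still so for the second after the job is handed in, with the robot touching nothing.
It also fails if it takes over 134 s, if anything falls off the work surface, if the arm or the gripper's body presses on something with over 40 N, if the wrist force passes 120 N, or if a joint passes its speed limit or range.

### The arm

A 6-joint arm with a two-finger parallel gripper is mounted at the origin on the work surface. World frame = base frame: x ahead of the robot, y to its left, z up, the work surface at z = 0. Lengths are in m, angles in rad, forces in N, time in s.
With the tool pointing down it reaches from about 0.35 to 0.975 m from the base axis. Payload 4.9 kg.
Tool frame: the origin (TCP) lies midway between the tips of the shut fingers; the grasp point (between the pads) lies 19 mm behind it; z points along the fingers, y is the line along which they close (so a half turn about z gives the same grasp; the last joint's range is limited). The gripper opens to 85 mm and grips with 20 to 120 N. Pads are 22 mm wide; open, the fingers measure 114 mm over their backs; the gripper's body (76 mm by 85 mm) begins 54 mm behind the grasp point. The pads swing forward as they close: fully open they stand 13 mm farther back than shut.
Start: joints at [1.139, 0.053, 1.613, -0, 1.476, -0.119], TCP at [0.192, 0.595, 0.192] pointing down, gripper open.
Joint ranges: [-3.01, 3.01], [-1.01, 2.22], [0.06, 2.58], [-1.02, 4.17], [0.09, 2.62], [-3.14, 3.14]. Speed limits (rad/s): [2.57, 2.57, 3.14, 3.14, 3.14, 3.14].

### API

Orientations are given as a rotation vector (axis times angle).
In Python, from station import ctrl gives the robot as it stands. The module is installed in compiled form; this text tells all that it offers.
- The arm moves only by the shell command python3 -m handwheel 'ROWS' [OPENING] [FORCE]. ROWS is JSON, a list of rows, each a list of 2 entries, a list of its own where there are three numbers: the shift along the tool's x, y, z in cm, then the turn, a rotation vector about the tool's x, y, z in rad. In form: [[[tx, ty, tz], [ax, ay, az]], ...]. A call has 1 to 5 rows; each row is the pose to reach, as a shift and turn from the pose commanded when the call began, along the tool's axes at that moment; what a row does not reach only later rows make up. A row lasts 1/8 s, in which the tool goes at most 62.5 mm and 10.7 degrees, less where a joint would pass 70% of its speed; a pose out of reach is approached as far as the arm can. A call with a gripper value outside its range is refused whole. OPENING is the gripper's target within -1 to 1 (shut at 1, half-way at 0, fully open at -1), set as the call begins (- or left out, the last holds). The fingers move at their own pace and stop on an object; FORCE is the grip in N (left out, the last holds). Time passes only in rows, so rows that repeat a pose let the fingers close. It gives the time, the measured TCP pose, the force, the opening and the grip force at its end, in the units of the state.
- ctrl.get_obs(): the state, without advancing time (a new reading comes with each control period).
- ctrl.get_image(name): name is "scene" or "top"; returns the picture (400x640x3 uint8, blue, green, red); there is no depth.
- ctrl.calibration(name): a dict with "fx", "fy", "cx", "cy" (pixels), "R" (3x3) and "t" (3): a world point X has camera coordinates R X + t. Camera axes: x right, y down, z forward; pixel columns grow to the right and rows downward; lengths in m; the calibration is good to about 2 mm. A picture is of the moment at which its call begins. calibration takes no time and is no camera call.
- ctrl.finish_job(): hands the job in; it is judged then, once.
Trained networks look in the newest picture that a camera, given by its name, has taken for a name from the list of things; names that differ only in an ending like _2 or _b are one class to them, and where a whole thing is asked for, a point or a joint stands for the part that bears it (a point fixed in the world has none). Each returns a list of dicts, best first, with "score" (0 to 1); they miss things now and then, are a little off and sometimes report something else, mostly with a low value. They report only what shows in the picture. A call takes as long as a camera call. They do not tell look-alikes from the thing itself.
- ctrl.look_for(camera, query): "position" ([column, row] in pixels, amid what is visible of it).
- ctrl.landmark_of(camera, query): "position" ([column, row] in pixels: a listed point, or the origin of a listed thing).
The state is a dict: "t": time; "q": joint angles; "dq": joint speeds; "effort": joint torques, N m; "tool_pos": TCP position; "tool_rot": TCP orientation; "contact_force": force on the tool from outside, world axes, zero at the start; "wrist_torque": the same for the moment, N m; "opening": finger opening in m; "grip_force": force on a finger pad.
Only numpy, scipy, OpenCV 4.12 (cv2) and the standard library are available. Lean on these libraries where they do the work, as an engineer would, in place of code of your own. Each camera call takes 0.05 s, during which the arm holds its last target. There are 200 camera calls.

## Working session

There is one attempt and no reset: what is moved stays moved. The work goes in short steps, Python scripts to look and compute and a shell command to move; the robot and the scene stay as the last step left them, time stands still between calls to the robot, and variables do not carry over. Pictures are saved under pics/ and viewed, at most 14 in all, crops included, and the job is handed in when it is done.

```bash
mkdir -p pics
cat > h.py <<'E'
import numpy as np, cv2
from station import ctrl
def ray(cam,p,z):
    c=ctrl.calibration(cam);R=np.array(c["R"]);t=np.array(c["t"])
    d=R.T@np.array([(p[0]-c["cx"])/c["fx"],(p[1]-c["cy"])/c["fy"],1]);o=-R.T@t
    return o+d*(z-o[2])/d[2]
def proj(cam,X):
    c=ctrl.calibration(cam);v=np.array(c["R"])@np.array(X)+np.array(c["t"])
    return np.array([c["fx"]*v[0]/v[2]+c["cx"],c["fy"]*v[1]/v[2]+c["cy"]])
E
python3 - <<'E'
from h import *
for c in("scene","top"):
    cv2.imwrite(f"pics/{c}0.png",ctrl.get_image(c))
    k=ctrl.calibration(c); print(c,k["fx"],-np.array(k["R"]).T@k["t"])
Z=dict(round_bottle=0.005,square_bottle=0.005,slim_bottle=.005,jar=.005,tray=0,pad=0,balance=0,vial=.005,beaker=0)
for n,z in Z.items():
    for c in("scene","top"):
        for r in ctrl.landmark_of(c,n)[:3]: print(n,c,round(r["score"],2),np.round(r["position"]),ray(c,r["position"],z)[:2].round(4))
print(ctrl.get_obs())
E
```

```text
scene 450.8857792637466 [ 1.1454357  -0.51425337  0.67251232]
top 397.2508178808846 [0.48620672 0.01935524 0.92240593]
round_bottle scene 0.94 [340. 215.] [0.5685 0.0469]
round_bottle top 0.94 [301. 198.] [0.5653 0.0514]
square_bottle scene 0.7 [307. 244.] [ 0.5935 -0.0723]
slim_bottle scene 0.97 [300. 218.] [ 0.5147 -0.0289]
slim_bottle scene 0.83 [253. 204.] [ 0.4005 -0.0783]
slim_bottle scene 0.56 [319. 166.] [0.383  0.1453]
slim_bottle top 0.87 [350. 273.] [ 0.3904 -0.0598]
slim_bottle top 0.78 [264. 281.] [0.3757 0.1364]
slim_bottle top 0.54 [336. 218.] [ 0.5167 -0.0278]
jar scene 0.92 [359. 189.] [0.5245 0.1547]
jar scene 0.85 [325. 231.] [ 0.5871 -0.0157]
jar top 0.88 [252. 224.] [0.5052 0.1656]
jar top 0.56 [330. 192.] [ 0.5769 -0.0152]
tray scene 0.89 [320. 226.] [ 0.5613 -0.0073]
tray top 0.94 [331. 200.] [ 0.5603 -0.0176]
pad scene 0.64 [176. 268.] [ 0.4687 -0.3125]
pad top 0.63 [456. 238.] [ 0.4682 -0.3088]
balance scene 0.61 [394. 165.] [0.5057 0.3087]
balance top 0.84 [188. 221.] [0.5133 0.3122]
vial scene 0.5 [316. 198.] [0.4823 0.0482]
vial top 0.49 [298. 234.] [0.4806 0.0581]
beaker scene 0.7 [453. 217.] [0.7424 0.2482]
beaker top 0.98 [215. 129.] [0.7283 0.2522]
{'t': 1.0, 'q': array([ 1.13904493e+00,  5.27025873e-02,  1.61288938e+00,  3.63148170e-05,
        1.47599947e+00, -1.18972268e-01]), 'dq': array([ 1.66067374e-05, -7.48377137e-04,  1.24953991e-03,  6.11396672e-04,
       -2.85195723e-04,  1.22115343e-03]), 'effort': array([ 2.89769323e-04, -3.93688738e+01, -3.70471287e+01, -1.13624167e-04,
        4.30604177e-04, -1.32469225e-05]), 'tool_pos': array([0.19228181, 0.59467374, 0.19230832]), 'tool_rot': array([-4.89311993e-01, -3.10321795e+00, -1.72854357e-05]), 'contact_force': array([ 0.39604993, -0.28627785,  0.78155808]), 'wrist_torque': array([-0.0092185 , -0.02430307,  0.02035646]), 'grip_force': 0.0, 'opening': 0.08515186504588337}
```

View pics/scene0.png

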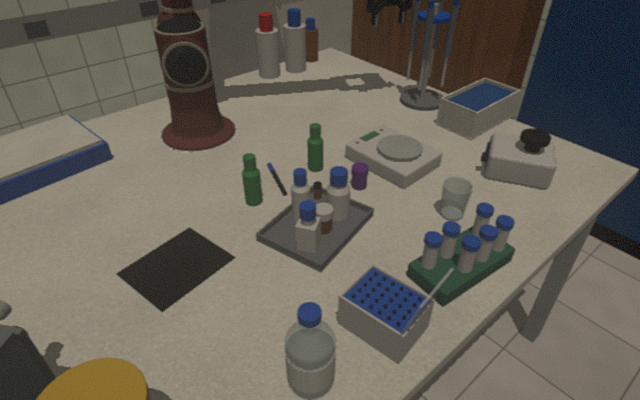

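View pics/top0.png

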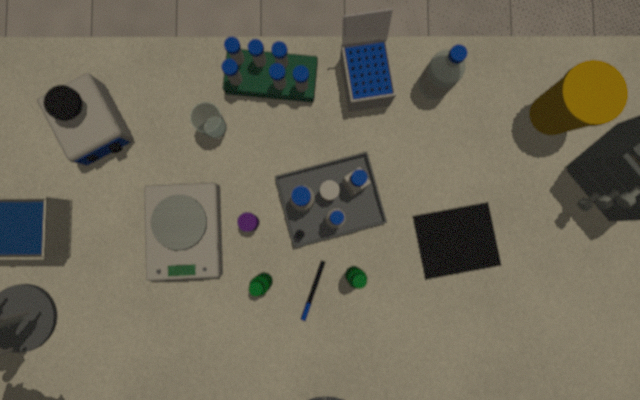

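The scene view shows the tray at about (318,225). The round bottle (cap 339,174) is on the left, the slim one (300,176) on the robot side and the square one (308,211) on the right, with the jar at (325,212). The top view agrees: caps at (301,197), (337,218) and (358,180), jar lid at (330,190), mat at (456,240), pan at (180,222). The green look-alikes at (260,285) and (356,277) and the purple jar at (247,222) are to be left alone. Next I refine the cap positions.

```bash
cat >> h.py <<'E'
from scipy.optimize import least_squares
def cyl(cam,x,y,z0,z1,r):
    a=np.linspace(0,2*np.pi,40)
    P=np.array([proj(cam,(x+r*np.cos(b),y+r*np.sin(b),z)) for z in(z0,z1) for b in a],np.float32)
    m=cv2.moments(cv2.convexHull(P)); return np.array([m["m10"]/m["m00"],m["m01"]/m["m00"]]),m["m00"]
def bluecap(cam,img,x,y,z0,z1,r):
    "centroid of the blue blob nearest the predicted cap"
    p,A=cyl(cam,x,y,z0,z1,r)
    b,g,rr=[img[...,i].astype(int) for i in range(3)]
    m=((b-rr>35)&(b-g>15)).astype(np.uint8)
    n,l,s,c=cv2.connectedComponentsWithStats(m)
    k=[i for i in range(1,n) if s[i,4]>25]
    i=min(k,key=lambda i:np.hypot(*(c[i]-p)))
    return c[i],s[i,4],A
CAPS=dict(round_bottle=(90,120,20),square_bottle=(80,110,17),slim_bottle=(98,128,14.5))
def locate(name,x,y,base,imgs):
    a,b,r=[v/1000 for v in CAPS[name]]; a+=base;b+=base; out=[]
    for c in imgs:
        ob,n,A=bluecap(c,imgs[c],x,y,a,b,r)
        s=least_squares(lambda v:cyl(c,v[0],v[1],a,b,r)[0]-ob,[x,y]).x
        out.append(s); print(name,c,s.round(4),ob.round(1),"area",n,round(A))
    return np.mean(out,0)
E
python3 - <<'E'
from h import *
I={c:cv2.imread(f"pics/{c}0.png") for c in("scene","top")}
for n,x,y in(("round_bottle",.567,.049),("square_bottle",.593,-.072),("slim_bottle",.516,-.028)):
    print(locate(n,x,y,.005,I).round(4))
im=I["top"]
for nm,p,z in(("jar lid",(330,190),.063),("pan",(179,222),.06)):
    print(nm,ray("top",p,z))
# pad, pan, jar segmentation
g=im.sum(2)
m=(g<90).astype(np.uint8);n,l,s,c=cv2.connectedComponentsWithStats(m);i=l[240,456]
r=cv2.minAreaRect(np.argwhere(l==i)[:,::-1].astype(np.float32));print("pad",r,[ray("top",q,.004)[:2].round(3) for q in cv2.boxPoints(r)])
cv2.imwrite("pics/crop.png",cv2.resize(im[140:290,130:400],None,fx=2.9,fy=2.9,interpolation=cv2.INTER_CUBIC))
E
```

```text
Traceback (most recent call last):
  File "h.py", line 29, in locate
    s=least_squares(lambda v:cyl(c,v[0],v[1],a,b,r)[0]-ob,[x,y]).x
      ~~~~~~~~~~~~~^^^^^^^^^^^^^^^^^^^^^^^^^^^^^^^^^^^^^^^^^^^^^
  File "h.py", line 29, in <lambda>
    s=least_squares(lambda v:cyl(c,v[0],v[1],a,b,r)[0]-ob,[x,y]).x
                             ~~~^^^^^^^^^^^^^^^^^^^
  File "h.py", line 13, in cyl
    P=np.array([proj(cam,(x+r*np.cos(b),y+r*np.sin(b),z)) for z in(z0,z1) for b in a],np.float32)
                ~~~~^^^^^^^^^^^^^^^^^^^^^^^^^^^^^^^^^^^^^
  File "h.py", line 8, in proj
    c=ctrl.calibration(cam);v=np.array(c["R"])@np.array(X)+np.array(c["t"])
ValueError: time passes only in moves, steps and waits
```

```bash
sed -i 's/ctrl.calibration(cam)/cal(cam)/; s/-ob,\[x,y\])/-ob,[x,y],diff_step=.02)/' h.py; sed -i '2a import functools\ncal=functools.cache(lambda c:ctrl.calibration(c))' h.py
cat > m.py <<'E'
from h import *
I={c:cv2.imread(f"pics/{c}0.png") for c in("scene","top")}
for n,x,y in(("round_bottle",.567,.049),("square_bottle",.593,-.072),("slim_bottle",.516,-.028)):
    print(locate(n,x,y,.005,I).round(4))
im=I["top"]
g=im.sum(2)
m=(g<90).astype(np.uint8);n,l,s,c=cv2.connectedComponentsWithStats(m);i=l[240,456]
r=cv2.minAreaRect(np.argwhere(l==i)[:,::-1].astype(np.float32));print("pad",r,[ray("top",q,.004)[:2].round(3) for q in cv2.boxPoints(r)])
cv2.imwrite("pics/crop.png",cv2.resize(im[140:290,130:400],None,fx=2.9,fy=2.9,interpolation=cv2.INTER_CUBIC))
E
python3 m.py
```

```text
round_bottle scene [0.5461 0.061 ] [338.6 171.5] area 142 359
round_bottle top [0.5605 0.0487] [300.5 195.5] area 293 327
[0.5533 0.0549]
square_bottle scene [ 0.5847 -0.0613] [307.4 205.7] area 141 335
square_bottle top [ 0.5985 -0.0721] [358.7 177.3] area 204 246
[ 0.5916 -0.0667]
slim_bottle scene [ 0.4999 -0.0117] [299.8 171.7] area 72 238
slim_bottle top [ 0.5151 -0.0239] [336.6 217.3] area 151 175
[ 0.5075 -0.0178]
pad ((456.5758056640625, 240.3185577392578), (62.1417121887207, 74.63005065917969), 78.9964599609375) [array([ 0.519, -0.21 ]), array([ 0.55 , -0.382]), array([ 0.409, -0.405]), array([ 0.378, -0.234])]
```

View pics/crop.png

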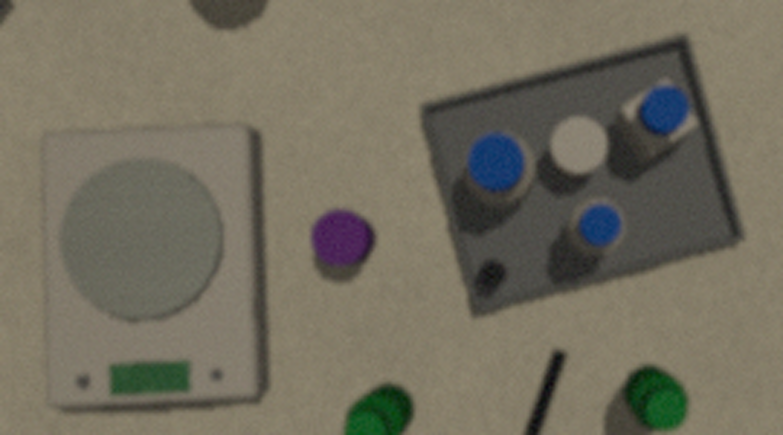

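The crop shows the pan circle centred at (178.6,222.8) and the jar lid at (329.3,190.3), in full-picture pixels. The caps are clearly blue at (301,196), (359,178) and (337,217). In the scene view only the cap tops were segmented, so I refit with top discs.

```bash
cat > m.py <<'E'
from h import *
I={c:cv2.imread(f"pics/{c}0.png") for c in("scene","top")}
for k,(a,b,r) in CAPS.items(): CAPS[k]=(b-.5,b,r)
for n,x,y in(("round_bottle",.567,.049),("square_bottle",.593,-.072),("slim_bottle",.516,-.028)):
    print(locate(n,x,y,.005,I).round(4))
print("jar",ray("top",(329.3,190.3),.063),"pan",ray("top",(178.6,222.8),.06),ray("scene",(400,147),.06))
E
python3 m.py
```

```text
round_bottle scene [0.5617 0.0461] [338.6 171.5] area 142 155
round_bottle top [0.5596 0.0484] [300.5 195.5] area 293 307
[0.5606 0.0472]
square_bottle scene [ 0.5989 -0.0728] [307.4 205.7] area 141 144
square_bottle top [ 0.5969 -0.0707] [358.7 177.3] area 204 214
[ 0.5979 -0.0718]
slim_bottle scene [ 0.5168 -0.025 ] [299.8 171.7] area 72 85
slim_bottle top [ 0.5147 -0.0234] [336.6 217.3] area 151 166
[ 0.5158 -0.0242]
jar [ 0.57599926 -0.01201526  0.063     ] pan [0.50828298 0.31414224 0.06      ] [0.51494283 0.31169124 0.06      ]
```

```bash
python3 -m handwheel '[[[-3.7,-3,-2],[0,0,-0.1]],[[-7.4,-6,-4],[0,0,-0.2]],[[-11.1,-9,-6],[0,0,-0.3128]],[[-14.8,-12,-6],[0,0,-0.3128]],[[-18.5,-15,-6],[0,0,-0.3128]]]' -1 40
```

```text
t: 1.62
tool_pos: [0.323, 0.3938, 0.253]
tool_rot: [-0.0, 3.14, 0.001]
contact_force: [0.6, -0.3, 0.1]
opening: 0.0855
grip_force: 0.0
```

```bash
python3 -m handwheel '[[[-2.8,-4.7,0],[0,0,0]],[[-5.6,-9.4,0],[0,0,0]],[[-8.4,-14.1,0],[0,0,0]],[[-11.2,-18.8,0],[0,0,0]],[[-14,-23.5,0],[0,0,0]]]'; python3 -m handwheel '[[[-2.8,-4.7,0],[0,0,0]],[[-5.6,-9.4,0],[0,0,0]],[[-8.4,-14.1,0],[0,0,0]],[[-11.2,-18.8,0],[0,0,0]],[[-13.5,-23.1,0],[0,0,0]]]'
```

```text
t: 2.25
tool_pos: [0.4629, 0.1584, 0.2527]
tool_rot: [0.0, 3.141, 0.0]
contact_force: [-0.2, 0.7, 0.4]
opening: 0.0854
grip_force: 0.0
t: 2.88
tool_pos: [0.598, -0.0729, 0.2523]
tool_rot: [0.001, 3.141, 0.0]
contact_force: [-0.2, 0.8, -0.4]
opening: 0.0854
grip_force: 0.0
```

```bash
python3 -m handwheel '[[[0,0.1,5],[0,0,0]],[[0,0.1,9],[0,0,0]],[[0,0.1,13],[0,0,0]],[[0,0.1,16],[0,0,0]],[[0,0.1,16.9],[0,0,0]]]'; python3 -m handwheel '[[[0,0,0],[0,0,0]],[[0,0,0],[0,0,0]],[[0,0,0],[0,0,0]],[[0,0,0],[0,0,0]]]' 1 40
```

```text
t: 3.5
tool_pos: [0.5955, -0.0696, 0.0807]
tool_rot: [-0.0, -3.137, -0.002]
contact_force: [-0.6, 0.1, 0.4]
opening: 0.0852
grip_force: 0.0
t: 4.0
tool_pos: [0.5978, -0.0701, 0.0843]
tool_rot: [0.0, 3.14, -0.001]
contact_force: [0.4, 0.3, 0.3]
opening: 0.0125
grip_force: 0.0
```

Run:
```python
from h import *
a=ctrl.get_image("scene");b=ctrl.get_image("top");o=ctrl.get_obs();print(o["opening"],o["grip_force"],o["tool_pos"])
f=lambda i:cv2.resize(i,None,fx=2,fy=2,interpolation=cv2.INTER_CUBIC)
cv2.imwrite("pics/c1.png",np.hstack([f(a[60:260,220:420]),f(b[100:300,240:440])]))
```

```text
9.924618994690847e-05 0.0 [ 0.59740215 -0.07003501  0.08375759]
```

View pics/c1.png

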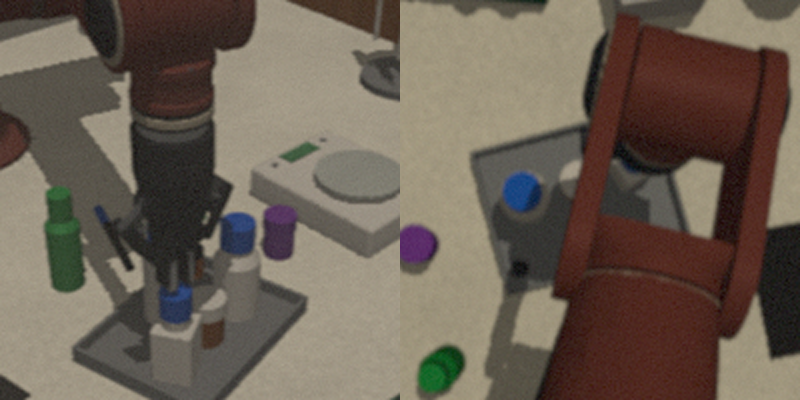

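The picture shows the fingers shut at crop (172,280), just behind or above the square bottle's cap at (176,303). Nothing has been knocked over. Now I check where the TCP should appear.

Run:
```python
from h import *
o=ctrl.get_obs(); p=o["tool_pos"]
print(p,o["tool_rot"],o["q"],o["contact_force"],o["opening"])
for c in("scene","top"): print(c,proj(c,p),proj(c,(p[0],p[1],.115)),proj(c,(.598,-.072,.115)))
```

```text
[ 0.59740215 -0.07003501  0.08375759] [-9.89031467e-05  3.14093378e+00 -2.69954372e-04] [-2.40369219e-01  8.68544789e-02  1.76396483e+00 -1.04914502e-05
  1.29009250e+00 -1.81122562e+00] [ 0.51200875  0.00656207 -0.62974388] 9.924618994690847e-05
scene [308.22893376 216.62070734] [307.95911437 204.57471761] [307.39216017 205.118301  ]
top [356.7962943  179.06486392] [358.38885295 177.04501992] [359.34180665 176.74850149]
```

Run:
```python
from h import *
a=ctrl.get_image("scene");b=ctrl.get_image("top")
cv2.imwrite("pics/c2.png",np.hstack([cv2.resize(i,None,fx=5,fy=5,interpolation=cv2.INTER_CUBIC) for i in(a[150:250,270:350],b[130:230,320:400])]))
for X in((.597,-.07,.084),(.57,-.07,.084),(.597,-.07,.12)): print(proj("scene",X),(proj("scene",X)-[270,150])*5)
```

```text
[308.11332965 216.42652282] [190.56664825 332.13261408]
[299.74649742 210.13078759] [148.73248711 300.65393793]
[307.79858407 202.497618  ] [188.99292033 262.48809002]
```

View pics/c2.png

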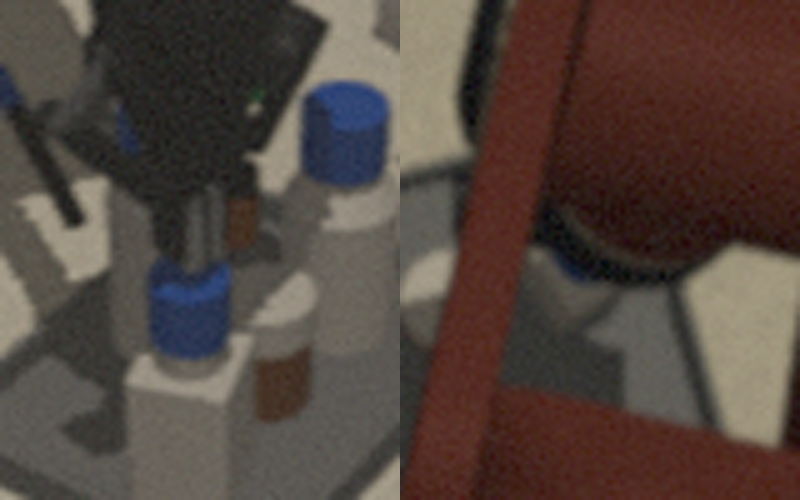

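The crop shows the shut fingers meeting the top of the cap at about (308,203), so the tips look level with the cap top although the TCP reads 0.084. I lift and compare the tip pixel with the reported TCP.

```bash
python3 -m handwheel '[[[0,0,-5],[0,0,0]],[[0,0,-9],[0,0,0]],[[0,0,-10],[0,0,0]],[[0,0,-10],[0,0,0]]]'
python3 - <<'E'
from h import *
a=ctrl.get_image("scene");b=ctrl.get_image("top");p=ctrl.get_obs()["tool_pos"]
cv2.imwrite("pics/c3.png",np.hstack([cv2.resize(i,None,fx=4,fy=4,interpolation=cv2.INTER_CUBIC) for i in(a[100:240,260:360],b[110:250,310:410])]))
q=proj("scene",p);print(p,q,(q-[260,100])*4)
try: locate("square_bottle",.598,-.072,.005,{"scene":a})
except Exception as e: print(e)
E
```

```text
t: 4.7
tool_pos: [0.5973, -0.07, 0.1835]
tool_rot: [-0.0, 3.141, -0.0]
contact_force: [0.6, 0.0, -0.2]
opening: -0.0002
grip_force: 0.0
[ 0.59605892 -0.06973093  0.18101667] [307.0203888  176.98101015] [188.0815552 307.9240406]
square_bottle scene [ 0.5925 -0.0681] [307.3 208.9] area 229 338
```

View pics/c3.png

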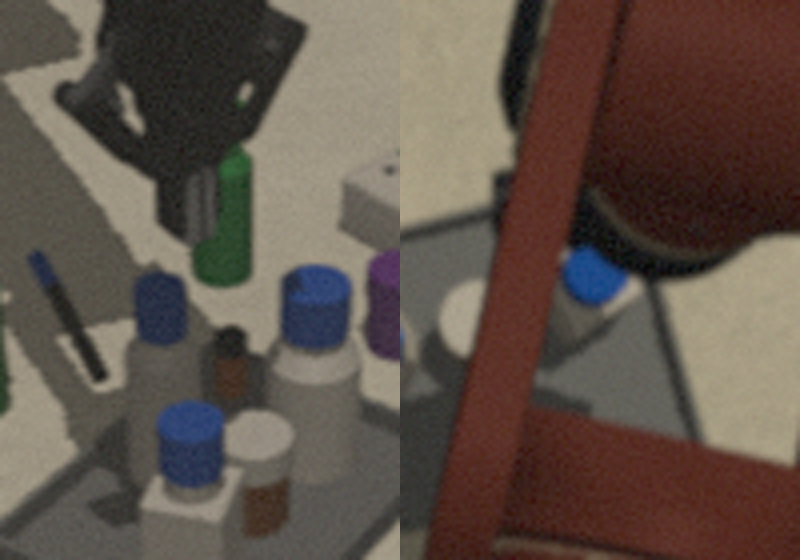

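The tip is at about (308.7,160), while the reported TCP projects to (307,177). The fingers really sit about 4 cm higher than reported, or are displaced along the camera ray. I check over the mat, where both cameras can see the tips.

```bash
python3 -m handwheel '[[[2.8,-4.8,0],[0,0,0]],[[5.6,-9.6,0],[0,0,0]],[[8.4,-14.4,0],[0,0,0]],[[11.2,-19.2,0],[0,0,0]],[[13.8,-24,0],[0,0,0]]]';  python3 -m handwheel '[[[0,0,3],[0,0,0]],[[0,0,6],[0,0,0]],[[0,0,6],[0,0,0]]]'
python3 - <<'E'
from h import *
a=ctrl.get_image("scene");b=ctrl.get_image("top");p=ctrl.get_obs()["tool_pos"]
cv2.imwrite("pics/a4.png",a);cv2.imwrite("pics/b4.png",b)
print(p)
o={}
for c,i in(("scene",a),("top",b)):
    q=proj(c,p).round().astype(int); o[c]=q; print(c,proj(c,p))
    x,y=q-[50,70]; x=max(0,min(x,540));y=max(0,min(y,260)); print("crop origin",x,y)
    o[c]=cv2.resize(i[y:y+140,x:x+100],None,fx=4,fy=4,interpolation=cv2.INTER_CUBIC)
cv2.imwrite("pics/c4.png",np.hstack([o["scene"],o["top"]]))
E
```

```text
t: 5.42
tool_pos: [0.4572, -0.3105, 0.1808]
tool_rot: [0.0, -3.139, -0.004]
contact_force: [0.5, 0.2, 0.7]
opening: -0.0001
grip_force: 0.0
t: 5.8
tool_pos: [0.4563, -0.3077, 0.1181]
tool_rot: [-0.001, -3.134, -0.01]
contact_force: [-0.8, -0.3, 0.1]
opening: -0.0002
grip_force: 0.0
[ 0.45881752 -0.30952891  0.12254312]
scene [162.41811387 218.98136884]
crop origin 112 149
top [478.44464166 243.95036902]
crop origin 428 174
```

View pics/c4.png

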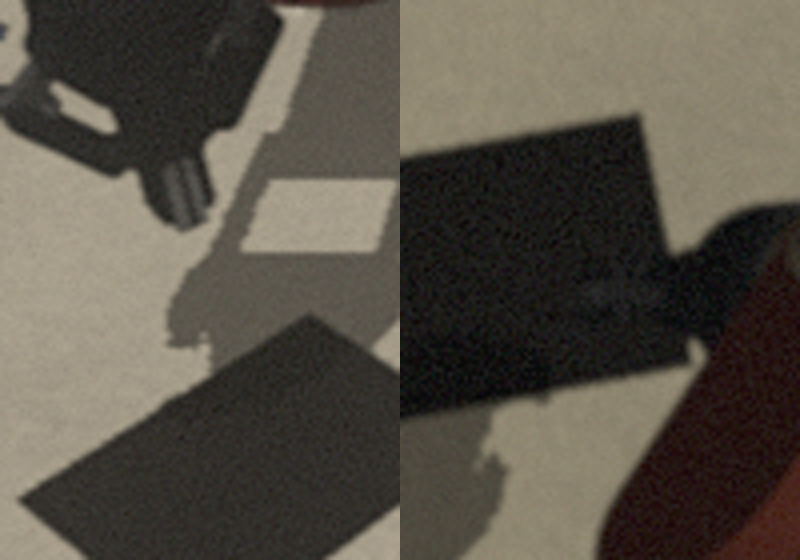

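Run:
```python
from h import *
b=cv2.imread("pics/b4.png")[215:275,450:520]
cv2.imwrite("pics/c5.png",cv2.resize(cv2.convertScaleAbs(b,alpha=3),None,fx=8,fy=8,interpolation=cv2.INTER_CUBIC))
for tp in((475,246.5),(472,246.5),(478,246.5)):
    s=least_squares(lambda X:np.r_[proj("scene",X)-[157.5,206],proj("top",X)-tp],[.46,-.31,.12]);print(tp,s.x.round(4),s.fun.round(1))
```

```text
(475, 246.5) [ 0.4499 -0.302   0.1423] [4.3 0.9 3.9 2.3]
(472, 246.5) [ 0.4485 -0.2994  0.1395] [5.5 1.1 5.  3. ]
(478, 246.5) [ 0.4514 -0.3045  0.1451] [3.  0.6 2.8 1.6]
```

View pics/c5.png

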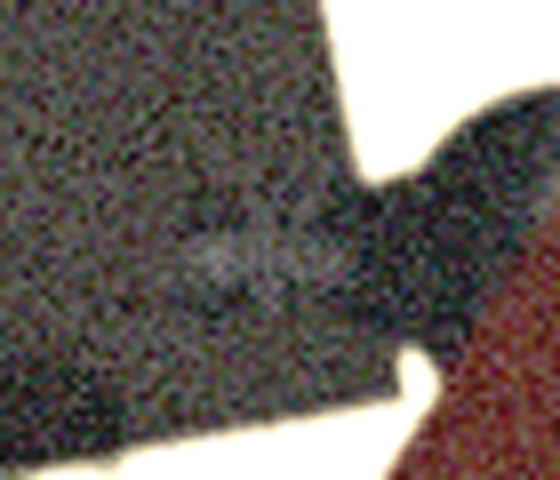

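The top crop shows the tip faintly at about (477,247.7). The triangulation residuals are poor, so I test near the mat surface, where parallax vanishes.

```bash
python3 -m handwheel '[[[0,0,4],[0,0,0]],[[0,0,8],[0,0,0]],[[0,0,9.5],[0,0,0]],[[0,0,10],[0,0,0]],[[0,0,10],[0,0,0]]]'
python3 - <<'E'
from h import *
a=ctrl.get_image("scene");b=ctrl.get_image("top")
P=np.mean([ctrl.get_obs()["tool_pos"]],0);print(P)
q=proj("scene",P);print(q,(q-[110,170])*5,"top",proj("top",P),(proj("top",P)-[430,200])*5)
cv2.imwrite("pics/c6.png",np.hstack([cv2.resize(cv2.convertScaleAbs(i,alpha=2),None,fx=5,fy=5,interpolation=cv2.INTER_CUBIC) for i in(a[170:290,110:190],b[200:320,430:510])])[:600])
E
```

```text
t: 6.52
tool_pos: [0.4602, -0.3108, 0.0249]
tool_rot: [-0.0, 3.14, -0.003]
contact_force: [-1.0, 0.1, 0.3]
opening: -0.0003
grip_force: 0.0
[ 0.46036075 -0.31095767  0.02521044]
[172.58090453 256.77258112] [312.90452264 433.86290559] top [461.39893637 241.94656429] [156.99468184 209.73282145]
```

View pics/c6.png

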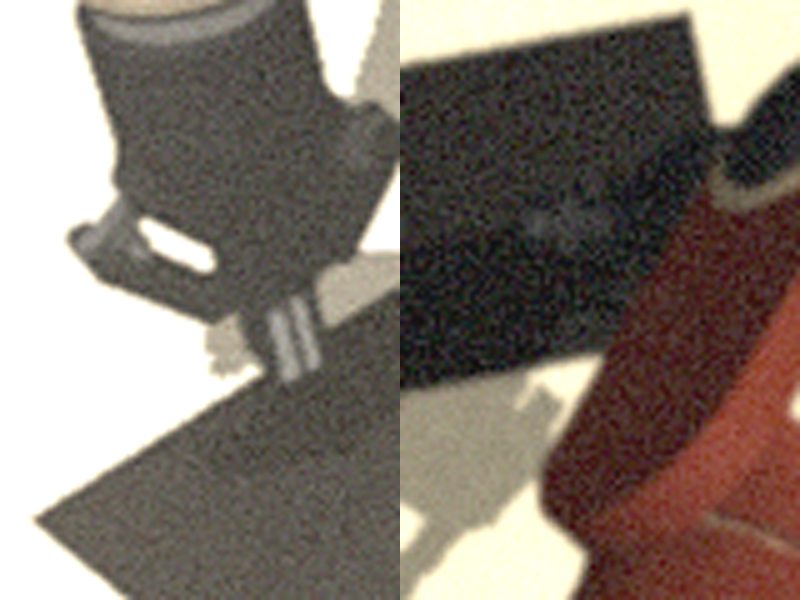

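The scene crop shows the tip at pixel (169.6,246), against a predicted (172.6,256.8). The top crop shows the pads at about (457–470,243), predicted (461,242).

Run:
```python
from h import *
for z in(.025,.035,.045,.055,.065): print(z,proj("scene",(.4604,-.311,z)).round(1),proj("top",(.4604,-.311,z)).round(1),"ray at z",ray("scene",(169.6,246),z)[:2].round(3),ray("top",(458,243),z)[:2].round(3))
```

```text
0.025 [172.6 256.9] [461.4 241.9] ray at z [ 0.427 -0.301] [ 0.458 -0.303]
0.035 [171.6 253.3] [463. 242.] ray at z [ 0.438 -0.304] [ 0.458 -0.3  ]
0.045 [170.5 249.7] [464.7 242.2] ray at z [ 0.449 -0.308] [ 0.459 -0.296]
0.055 [169.5 246. ] [466.4 242.3] ray at z [ 0.461 -0.311] [ 0.459 -0.292]
0.065 [168.4 242.2] [468.2 242.4] ray at z [ 0.472 -0.314] [ 0.459 -0.289]
```

A pure z offset explains both views: the tips are really about 30 mm above the reported TCP z. I confirm by touching the mat gently.

```bash
python3 -m handwheel '[[[0,0,1.5],[0,0,0]],[[0,0,2.3],[0,0,0]],[[0,0,2.3],[0,0,0]]]';  python3 -m handwheel '[[[0,0,0.6],[0,0,0]],[[0,0,1.2],[0,0,0]],[[0,0,1.2],[0,0,0]]]'; python3 -m handwheel '[[[0,0,0.4],[0,0,0]],[[0,0,0.4],[0,0,0]]]'
```

```text
t: 7.0
tool_pos: [0.4582, -0.3092, -0.0012]
tool_rot: [-0.0, -3.14, -0.003]
contact_force: [1.0, -0.1, 0.2]
opening: -0.0
grip_force: 0.0
t: 7.38
tool_pos: [0.4588, -0.3096, -0.0124]
tool_rot: [0.0, -3.141, -0.001]
contact_force: [-0.6, 0.8, 0.3]
opening: 0.0002
grip_force: 0.0
t: 7.62
tool_pos: [0.459, -0.3098, -0.016]
tool_rot: [0.0, -3.141, -0.001]
contact_force: [-0.0, -0.1, 0.4]
opening: -0.0002
grip_force: 0.0
```

Confirmed: the reading is below the mat and there is no contact. I continue in small steps.

```bash
python3 -m handwheel '[[[0,0,0.4],[0,0,0]],[[0,0,0.4],[0,0,0]]]' | sed -n '2p;4p';  python3 -m handwheel '[[[0,0,0.3],[0,0,0]],[[0,0,0.3],[0,0,0]]]'| sed -n '2p;4p'; python3 -m handwheel '[[[0,0,0.2],[0,0,0]],[[0,0,0.2],[0,0,0]]]'| sed -n '2p;4p'
```

```text
tool_pos: [0.4589, -0.3098, -0.0201]
contact_force: [0.5, -0.5, -0.1]
tool_pos: [0.459, -0.3098, -0.023]
contact_force: [-0.3, -0.0, 0.7]
tool_pos: [0.4591, -0.3099, -0.0249]
contact_force: [1.3, 0.4, 0.0]
```

```bash
python3 -m handwheel '[[[0,0,0.2],[0,0,0]],[[0,0,0.2],[0,0,0]]]'| sed -n '2p;4p'
```

```text
tool_pos: [0.459, -0.3099, -0.0269]
contact_force: [-0.3, -0.2, 0.9]
```

```bash
python3 -m handwheel '[[[0,0,0.2],[0,0,0]],[[0,0,0.2],[0,0,0]]]'| sed -n '2p;4p'; python3 -m handwheel '[[[0,0,0.2],[0,0,0]],[[0,0,0.2],[0,0,0]]]'| sed -n '2p;4p'
```

```text
tool_pos: [0.459, -0.3099, -0.0289]
contact_force: [-0.5, -0.3, 0.6]
tool_pos: [0.4591, -0.3098, -0.0309]
contact_force: [-0.6, -1.0, 0.3]
```

```bash
python3 -m handwheel '[[[0,0,0.2],[0,0,0]],[[0,0,0.2],[0,0,0]]]'| sed -n '2p;4p'
```

```text
tool_pos: [0.459, -0.3099, -0.0329]
contact_force: [-0.0, 0.1, -0.1]
```

```bash
python3 -m handwheel '[[[0,0,0.2],[0,0,0]],[[0,0,0.2],[0,0,0]]]'| sed -n '2p;4p'
```

```text
tool_pos: [0.4591, -0.31, -0.0348]
contact_force: [0.5, 0.2, 0.8]
```

```bash
python3 -m handwheel '[[[0,0,0.2],[0,0,0]],[[0,0,0.2],[0,0,0]]]'| sed -n '2p;4p'
```

```text
tool_pos: [0.4592, -0.31, -0.035]
contact_force: [-5.3, 3.6, 11.6]
```

```bash
python3 -m handwheel '[[[0,0,0.2],[0,0,0]],[[0,0,0.2],[0,0,0]]]'| sed -n '2p;4p'
```

```text
tool_pos: [0.4592, -0.3101, -0.0351]
contact_force: [-10.2, 7.3, 23.5]
```

```bash
python3 -m handwheel '[[[0,0,0.2],[0,0,0]],[[0,0,0.2],[0,0,0]]]'| sed -n '2p;4p'
```

```text
tool_pos: [0.4592, -0.3101, -0.0351]
contact_force: [-15.1, 12.0, 36.6]
```

Contact at reading −0.035 on a mat top at 0.004: true tip height is the reading plus 39 mm. I back off, open, and go above the square bottle with corrected heights.

```bash
python3 -m handwheel '[[[0,0,-3],[0,0,0]],[[0,0,-9],[0,0,0]],[[0,0,-15],[0,0,0]],[[0,0,-20],[0,0,0]],[[-1,2,-20],[0,0,0]]]' -1 40| sed -n '1,2p;4,5p';  python3 -m handwheel '[[[-2.6,4.4,0],[0,0,0]],[[-5.2,8.8,0],[0,0,0]],[[-7.8,13.2,0],[0,0,0]],[[-10.4,17.6,0],[0,0,0]],[[-12.9,21.9,0],[0,0,0]]]'; python3 -m handwheel '[[[0,0,0],[0,0,0]]]'|sed -n '1,2p'
```

```text
t: 11.0
tool_pos: [0.4718, -0.2929, 0.166]
contact_force: [1.6, 0.5, -0.1]
opening: 0.0855
t: 11.62
tool_pos: [0.5988, -0.0694, 0.1593]
tool_rot: [-0.0, 3.141, -0.0]
contact_force: [0.7, -0.0, -0.4]
opening: 0.0855
grip_force: 0.0
t: 11.75
tool_pos: [0.599, -0.0683, 0.1591]
```

```bash
python3 -m handwheel '[[[0.1,-0.3,4],[0,0,0]],[[0.1,-0.3,8],[0,0,0]],[[0.1,-0.3,10.5],[0,0,0]],[[0.1,-0.3,11.5],[0,0,0]],[[0.1,-0.3,11.5],[0,0,0]]]'; python3 -m handwheel '[[[0,0,0],[0,0,0]],[[0,0,0],[0,0,0]],[[0,0,0],[0,0,0]],[[0,0,0],[0,0,0]],[[0,0,0],[0,0,0]]]' 1 40;python3 - <<'E'
from h import *
a=ctrl.get_image("scene");cv2.imwrite("pics/c7.png",cv2.resize(a[120:260,240:380],None,fx=4,fy=4,interpolation=cv2.INTER_CUBIC))
E
```

```text
t: 12.38
tool_pos: [0.5967, -0.0745, 0.044]
tool_rot: [-0.001, -3.141, -0.0]
contact_force: [0.1, -0.1, -1.0]
opening: 0.0853
grip_force: 0.0
t: 13.0
tool_pos: [0.598, -0.0739, 0.0453]
tool_rot: [-0.0, 3.14, -0.0]
contact_force: [-0.5, 1.3, 4.5]
opening: 0.0328
grip_force: 39.5
```

View pics/c7.png

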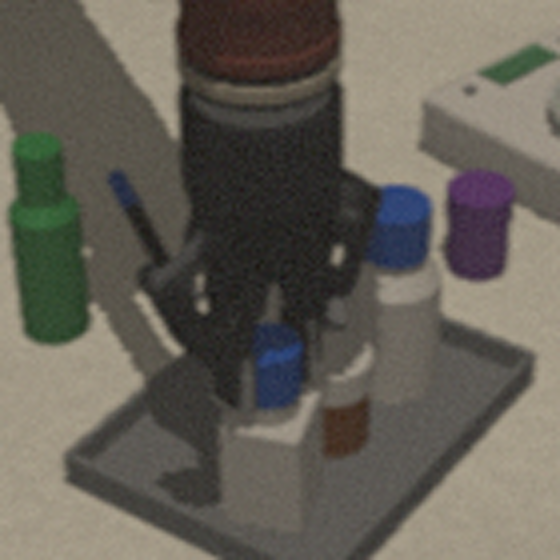

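The picture shows the pads gripping the square bottle's cap at (308,211); the bottle is upright and the neighbours are undisturbed. I carry it to the mat.

```bash
python3 -m handwheel '[[[0,0,-2],[0,0,0]],[[0,0,-5],[0,0,0]],[[0.5,-2,-7],[0,0,0]],[[2,-6,-7],[0,0,0]],[[3.7,-11,-7],[0,0,0]]]'|sed -n '1,2p;5,6p'; python3 -m handwheel '[[[1.7,-4.9,0],[0,0,0]],[[3.4,-9.8,0],[0,0,0]],[[4.8,-14,0],[0,0,0]],[[5.7,-16.3,0],[0,0,0]],[[5.7,-16.3,0],[0,0,0]]]'; python3 -m handwheel '[[[0,0,3],[0,0,0]],[[0,0,5.5],[0,0,0]],[[0,0,6.7],[0,0,0]],[[0,0,7],[0,0,0]],[[0,0,7],[0,0,0]]]'
```

```text
t: 13.68
tool_pos: [0.5595, -0.1856, 0.1151]
opening: 0.0328
grip_force: 40.0
t: 14.3
tool_pos: [0.5015, -0.3493, 0.1144]
tool_rot: [-0.006, -3.141, 0.0]
contact_force: [0.4, 0.0, -1.5]
opening: 0.033
grip_force: 40.1
t: 14.92
tool_pos: [0.5037, -0.3473, 0.0452]
tool_rot: [-0.001, 3.141, -0.002]
contact_force: [-0.5, 0.2, -1.9]
opening: 0.0331
grip_force: 40.2
```

```bash
python3 -m handwheel '[[[0,0,0.1],[0,0,0]],[[0,0,0.1],[0,0,0]]]'|sed -n '1,4p'; python3 -m handwheel '[[[0,0,0],[0,0,0]],[[0,0,0],[0,0,0]],[[0,0,0],[0,0,0]],[[0,0,0],[0,0,0]]]' -1 |sed -n '1,5p'; python3 -m handwheel '[[[0,0,-3],[0,0,0]],[[0,0,-7],[0,0,0]],[[0,0,-12],[0,0,0]],[[0,4,-12],[0,0,0]],[[0,9,-12],[0,0,0]]]'|sed -n '1,2p'
```

```text
t: 15.18
tool_pos: [0.5038, -0.3475, 0.0444]
tool_rot: [-0.0, 3.14, -0.002]
contact_force: [0.2, -0.1, 1.4]
t: 15.68
tool_pos: [0.5031, -0.347, 0.0433]
tool_rot: [-0.0, -3.142, -0.0]
contact_force: [0.6, -0.2, -0.3]
opening: 0.0848
t: 16.3
tool_pos: [0.5036, -0.257, 0.1646]
```

```bash
python3 -m handwheel '[[[-0.2,5.5,0],[0,0,0]],[[-0.5,11,0],[0,0,0]],[[-0.8,16.5,0],[0,0,0]],[[-1.2,22,0],[0,0,0]],[[-1.2,23.4,0],[0,0,0]]]'|sed -n '1,2p'; python3 -m handwheel '[[[0,0,0],[0,0,0]],[[0,0,4],[0,0,0]],[[0,0,8],[0,0,0]],[[0,0,10.1],[0,0,0]],[[0,0,10.1],[0,0,0]]]'; python3 -m handwheel '[[[0,0,0],[0,0,0]],[[0,0,0],[0,0,0]],[[0,0,0],[0,0,0]],[[0,0,0],[0,0,0]],[[0,0,0],[0,0,0]]]' 1 40
```

```text
t: 16.92
tool_pos: [0.515, -0.0205, 0.1634]
t: 17.55
tool_pos: [0.5134, -0.0243, 0.0601]
tool_rot: [-0.003, -3.137, -0.001]
contact_force: [-0.8, -0.4, 0.6]
opening: 0.0854
grip_force: 0.0
t: 18.18
tool_pos: [0.5161, -0.0233, 0.0635]
tool_rot: [-0.0, 3.14, -0.001]
contact_force: [-0.1, -1.6, 5.8]
opening: 0.0281
grip_force: 39.5
```

```bash
python3 -m handwheel '[[[0,0,-2],[0,0,0]],[[0,0,-5],[0,0,0]],[[0.5,-2,-8],[0,0,0]],[[1.7,-6,-8],[0,0,0]],[[3,-10.5,-8],[0,0,0]]]'|sed -n '1,2p;5,6p'; python3 -m handwheel '[[[1.5,-5,0],[0,0,0]],[[3.1,-10.2,0],[0,0,0]],[[4.8,-15,0],[0,0,0]],[[5.66,-18.5,0],[0,0,0]],[[5.66,-18.54,0],[0,0,0]]]'; python3 -m handwheel '[[[0,0,0],[0,0,0]],[[0,0,3],[0,0,0]],[[0,0,6.5],[0,0,0]],[[0,0,7.8],[0,0,0]],[[0,0,8],[0,0,0]]]';python3 -m handwheel '[[[0,0,0.1],[0,0,0]],[[0,0,0.1],[0,0,0]]]'|sed -n '1,4p'
```

```text
t: 18.8
tool_pos: [0.4846, -0.1283, 0.142]
opening: 0.0281
grip_force: 39.7
t: 19.42
tool_pos: [0.4274, -0.3147, 0.1412]
tool_rot: [-0.005, -3.14, -0.002]
contact_force: [-0.2, 0.4, -0.8]
opening: 0.0279
grip_force: 39.9
t: 20.05
tool_pos: [0.4293, -0.3128, 0.0626]
tool_rot: [-0.002, 3.141, -0.0]
contact_force: [-0.1, 0.2, -0.8]
opening: 0.0277
grip_force: 40.4
t: 20.3
tool_pos: [0.4293, -0.3131, 0.0624]
tool_rot: [-0.001, 3.14, 0.0]
contact_force: [0.4, 3.0, 3.1]
```

```bash
python3 -m handwheel '[[[0,0,0],[0,0,0]],[[0,0,0],[0,0,0]],[[0,0,0],[0,0,0]],[[0,0,0],[0,0,0]]]' -1 |sed -n '1,5p'; python3 -m handwheel '[[[0,0,-3],[0,0,0]],[[0,0,-7],[0,0,0]],[[0,0,-12],[0,0,0]],[[-1.5,4,-12],[0,0,0]],[[-3.5,9,-12],[0,0,0]]]'|sed -n '1,2p';python3 -m handwheel '[[[-1.9,5.4,0],[0,0,0]],[[-3.8,10.8,0],[0,0,0]],[[-5.7,16.2,0],[0,0,0]],[[-7.6,21.6,0],[0,0,0]],[[-9.6,27,0],[0,0,0]]]'|sed -n '1,2p';python3 -m handwheel '[[[0,0,0],[0,0,0]],[[0,0,0],[0,0,0]]]'|sed -n '1,2p'
```

```text
t: 20.8
tool_pos: [0.4285, -0.3135, 0.0613]
tool_rot: [-0.0, -3.142, 0.0]
contact_force: [-0.7, 0.9, -0.2]
opening: 0.0854
t: 21.42
tool_pos: [0.4642, -0.2234, 0.1826]
t: 22.05
tool_pos: [0.56, 0.0484, 0.1814]
t: 22.3
tool_pos: [0.5594, 0.0465, 0.1811]
```

```bash
python3 -m handwheel '[[[-0.1,0,4],[0,0,0]],[[-0.1,0,8.5],[0,0,0]],[[-0.1,0,12],[0,0,0]],[[-0.1,0,12.6],[0,0,0]],[[-0.1,0,12.6],[0,0,0]]]'; python3 -m handwheel '[[[0,0,0],[0,0,0]],[[0,0,0],[0,0,0]],[[0,0,0],[0,0,0]],[[0,0,0],[0,0,0]],[[0,0,0],[0,0,0]]]' 1 40
```

```text
t: 22.92
tool_pos: [0.5609, 0.0457, 0.056]
tool_rot: [0.002, 3.141, -0.0]
contact_force: [0.1, 0.4, 1.2]
opening: 0.0852
grip_force: 0.0
t: 23.55
tool_pos: [0.5617, 0.0468, 0.0568]
tool_rot: [-0.0, 3.139, 0.0]
contact_force: [-0.4, 1.1, 6.1]
opening: 0.0393
grip_force: 40.2
```

```bash
python3 -m handwheel '[[[0,0,-2],[0,0,0]],[[0,0,-6],[0,0,0]],[[0,0,-10],[0,0,0]],[[0.8,-3,-10],[0,0,0]],[[1.8,-7.5,-10],[0,0,0]]]'|sed -n '1,2p;5,6p'; python3 -m handwheel '[[[1.2,-5,0],[0,0,0]],[[2.5,-10.5,0],[0,0,0]],[[3.8,-16,0],[0,0,0]],[[5,-21,0],[0,0,0]],[[5.47,-23.03,0],[0,0,0]]]'; python3 -m handwheel '[[[0,0,0],[0,0,0]],[[0,0,4],[0,0,0]],[[0,0,8.5],[0,0,0]],[[0,0,9.8],[0,0,0]],[[0,0,10],[0,0,0]]]';python3 -m handwheel '[[[0,0,0.1],[0,0,0]],[[0,0,0.1],[0,0,0]]]'|sed -n '1,4p'
```

```text
t: 24.18
tool_pos: [0.5425, -0.0285, 0.1565]
opening: 0.0389
grip_force: 40.8
t: 24.8
tool_pos: [0.4867, -0.2609, 0.1555]
tool_rot: [-0.005, -3.141, 0.0]
contact_force: [-0.2, 0.6, -2.5]
opening: 0.0388
grip_force: 41.1
t: 25.42
tool_pos: [0.4888, -0.2576, 0.0562]
tool_rot: [-0.003, 3.141, 0.0]
contact_force: [0.1, -0.9, -1.7]
opening: 0.039
grip_force: 41.3
t: 25.68
tool_pos: [0.4887, -0.2584, 0.0555]
tool_rot: [-0.001, 3.14, 0.0]
contact_force: [0.1, 2.1, 1.0]
```

```bash
python3 -m handwheel '[[[0,0,0],[0,0,0]],[[0,0,0],[0,0,0]],[[0,0,0],[0,0,0]],[[0,0,0],[0,0,0]]]' -1 |sed -n '1,5p'; python3 -m handwheel '[[[0,0,-3],[0,0,0]],[[0,0,-7],[0,0,0]],[[0,0,-11],[0,0,0]],[[-1,3,-11],[0,0,0]],[[-2.5,8,-11],[0,0,0]]]'|sed -n '1,2p'
python3 - <<'E'
from h import *
a=ctrl.get_image("scene");b=ctrl.get_image("top")
cv2.imwrite("pics/s8.png",a);cv2.imwrite("pics/c8.png",np.hstack([cv2.resize(a[120:300,110:410],None,fx=2,fy=2),cv2.resize(b[150:330,310:410],None,fx=2,fy=2)]))
for c in("scene","top"):
    for f,z in((ctrl.landmark_of,.005),(ctrl.look_for,.034)):
        for r in f(c,"jar")[:2]: print(c,r["score"],np.round(r["position"],1),ray(c,r["position"],z)[:2].round(4))
E
```

```text
t: 26.18
tool_pos: [0.4879, -0.2588, 0.0543]
tool_rot: [0.0, 3.142, -0.0]
contact_force: [0.4, 0.7, 0.2]
opening: 0.0855
t: 26.8
tool_pos: [0.5135, -0.1791, 0.1654]
scene 0.71 [321.7 229.4] [ 0.578  -0.0165]
scene 0.62 [360.9 183.2] [0.5104 0.1751]
scene 0.91 [358.5 174.1] [0.5065 0.1684]
scene 0.72 [323.1 217.9] [ 0.576  -0.0107]
top 0.74 [249.1 220.9] [0.5127 0.1714]
top 0.54 [329. 190.] [ 0.5828 -0.0134]
top 0.87 [245.7 222.8] [0.5077 0.1741]
top 0.68 [327.4 188.1] [ 0.584  -0.0089]
```

View pics/c8.png

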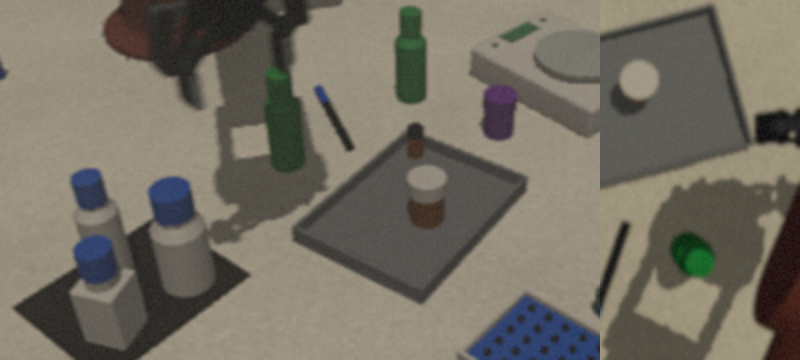

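The picture shows all three bottles upright on the mat, with the jar alone at (323,214) and the vial untouched. Both cameras put the jar at about (0.576,−0.012). I fetch it.

```bash
python3 -m handwheel '[[[-1.6,4.2,0],[0,0,0]],[[-3.2,8.4,0],[0,0,0]],[[-4.8,12.6,0],[0,0,0]],[[-6.2,16.6,0],[0,0,0]],[[-6.2,16.6,0],[0,0,0]]]'|sed -n '1,2p';python3 -m handwheel '[[[0,0,5],[0,0,0]],[[0,0,10],[0,0,0]],[[0,0,15],[0,0,0]],[[0,0,17],[0,0,0]],[[0,0,17],[0,0,0]]]'; python3 -m handwheel '[[[0,0,0],[0,0,0]],[[0,0,0],[0,0,0]],[[0,0,0],[0,0,0]],[[0,0,0],[0,0,0]],[[0,0,0],[0,0,0]]]' 1 40
```

```text
t: 27.72
tool_pos: [0.5753, -0.0118, 0.1641]
t: 28.35
tool_pos: [0.5739, -0.0137, -0.0067]
tool_rot: [-0.002, -3.139, -0.0]
contact_force: [0.1, -0.1, 1.6]
opening: 0.0851
grip_force: 0.0
t: 28.98
tool_pos: [0.5767, -0.013, -0.0033]
tool_rot: [-0.001, 3.138, -0.001]
contact_force: [-0.5, 0.0, 7.0]
opening: 0.0414
grip_force: 40.1
```

```bash
python3 -m handwheel '[[[0,0,-3],[0,0,0]],[[0,0,-8],[0,0,0]],[[0,0,-13],[0,0,0]],[[0.9,4,-13],[0,0,0]],[[1.9,9,-13],[0,0,0]]]'|sed -n '1,2p;5,6p'; python3 -m handwheel '[[[1,5.2,0],[0,0,0]],[[2.1,10.4,0],[0,0,0]],[[3.2,15.8,0],[0,0,0]],[[4.3,21,0],[0,0,0]],[[4.67,23.6,0],[0,0,0]]]'|sed -n '1,2p'; python3 -m handwheel '[[[0,0,0],[0,0,0]],[[0,0,3],[0,0,0]],[[0,0,5.5],[0,0,0]],[[0,0,7],[0,0,0]],[[0,0,7.2],[0,0,0]]]';python3 -m handwheel '[[[0,0,0.2],[0,0,0]],[[0,0,0.2],[0,0,0]]]'|sed -n '1,4p'
```

```text
t: 29.6
tool_pos: [0.5564, 0.0777, 0.1257]
opening: 0.0416
grip_force: 41.0
t: 30.22
tool_pos: [0.5079, 0.3158, 0.1243]
t: 30.85
tool_pos: [0.5091, 0.3125, 0.0518]
tool_rot: [-0.001, -3.141, 0.001]
contact_force: [-0.1, -0.0, -0.5]
opening: 0.0415
grip_force: 41.1
t: 31.1
tool_pos: [0.5098, 0.3134, 0.0512]
tool_rot: [0.0, 3.14, 0.001]
contact_force: [0.8, -0.6, 1.0]
```

```bash
python3 -m handwheel '[[[0,0,0],[0,0,0]],[[0,0,0],[0,0,0]],[[0,0,0],[0,0,0]],[[0,0,0],[0,0,0]]]' -1 |sed -n '1,5p'; python3 -m handwheel '[[[0,0,-3],[0,0,0]],[[0,0,-7],[0,0,0]],[[0,0,-11.5],[0,0,0]],[[0.2,-4,-11.5],[0,0,0]],[[0.2,-9,-11.5],[0,0,0]]]'|sed -n '1,2p'; python3 -m handwheel '[[[0.2,-6,0],[0,0,0]],[[0.5,-12,0],[0,0,0]],[[0.7,-18,0],[0,0,0]],[[1,-24,0],[0,0,0]],[[1.2,-30,0],[0,0,0]]]'|sed -n '1,2p';  python3 -m handwheel '[[[0.2,-6,0],[0,0,0]],[[0.4,-11,0],[0,0,0]],[[0.7,-15,0],[0,0,0]],[[0.7,-18.1,0],[0,0,0]],[[0.7,-18.1,0],[0,0,0]]]'|sed -n '1,2p'
python3 - <<'E'
from h import *
a=ctrl.get_image("scene");b=ctrl.get_image("top")
cv2.imwrite("pics/s9.png",a);cv2.imwrite("pics/t9.png",b)
cv2.imwrite("pics/c9.png",np.hstack([cv2.resize(a[100:220,310:460],None,fx=2.5,fy=2.5),cv2.resize(b[160:280,130:250],None,fx=2.5,fy=2.5)]))
print(ctrl.get_obs()["tool_pos"])
E
```

```text
t: 31.6
tool_pos: [0.5092, 0.3133, 0.0503]
tool_rot: [-0.0, 3.141, 0.0]
contact_force: [0.4, -0.4, 0.2]
opening: 0.0855
t: 32.22
tool_pos: [0.5075, 0.2231, 0.1665]
t: 32.85
tool_pos: [0.4948, -0.0785, 0.1656]
t: 33.48
tool_pos: [0.4878, -0.2594, 0.1652]
[ 0.48805998 -0.25743268  0.1651281 ]
```

View pics/c9.png

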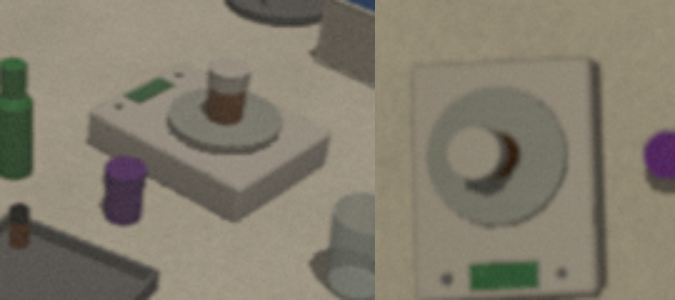

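The jar stands upright in the middle of the pan (top crop: lid at (475,153), pan centre at (497,157), which is consistent with parallax). Now the bottles go back, round first.

```bash
python3 -m handwheel '[[[0,-0.1,4],[0,0,0]],[[0,-0.1,8],[0,0,0]],[[0,-0.1,10.5],[0,0,0]],[[0,-0.1,11.1],[0,0,0]],[[0,-0.1,11.1],[0,0,0]]]'; python3 -m handwheel '[[[0,0,0],[0,0,0]],[[0,0,0],[0,0,0]],[[0,0,0],[0,0,0]],[[0,0,0],[0,0,0]],[[0,0,0],[0,0,0]]]' 1 40
```

```text
t: 34.2
tool_pos: [0.4886, -0.2581, 0.0548]
tool_rot: [-0.002, 3.141, -0.0]
contact_force: [0.6, -0.0, 0.0]
opening: 0.0852
grip_force: 0.0
t: 34.83
tool_pos: [0.4889, -0.259, 0.0555]
tool_rot: [0.0, 3.14, -0.001]
contact_force: [-0.6, 1.9, 5.6]
opening: 0.0394
grip_force: 40.3
```

```bash
python3 -m handwheel '[[[0,0,-2],[0,0,0]],[[0,0,-6],[0,0,0]],[[0,0,-10],[0,0,0]],[[-0.8,3,-10],[0,0,0]],[[-1.8,7.5,-10],[0,0,0]]]'|sed -n '1,2p;5,6p'; python3 -m handwheel '[[[-1.2,5,0],[0,0,0]],[[-2.5,10.5,0],[0,0,0]],[[-3.8,16,0],[0,0,0]],[[-5,21,0],[0,0,0]],[[-5.47,23.03,0],[0,0,0]]]'|sed -n '1,2p'; python3 -m handwheel '[[[0,0,0],[0,0,0]],[[0,0,4],[0,0,0]],[[0,0,8.5],[0,0,0]],[[0,0,9.6],[0,0,0]],[[0,0,9.8],[0,0,0]]]';python3 -m handwheel '[[[0,0,0.1],[0,0,0]],[[0,0,0.1],[0,0,0]],[[0,0,0.1],[0,0,0]]]'|sed -n '1,4p'
```

```text
t: 35.45
tool_pos: [0.5064, -0.1839, 0.1556]
opening: 0.0387
grip_force: 40.9
t: 36.08
tool_pos: [0.5608, 0.049, 0.1545]
t: 36.7
tool_pos: [0.5613, 0.0453, 0.0571]
tool_rot: [0.002, 3.141, -0.001]
contact_force: [0.4, 0.6, -1.1]
opening: 0.0392
grip_force: 41.2
t: 37.08
tool_pos: [0.5616, 0.046, 0.0565]
tool_rot: [0.0, 3.14, -0.002]
contact_force: [0.1, -1.1, 1.7]
```

```bash
python3 -m handwheel '[[[0,0,0],[0,0,0]],[[0,0,0],[0,0,0]],[[0,0,0],[0,0,0]],[[0,0,0],[0,0,0]]]' -1 |sed -n '1,5p'; python3 -m handwheel '[[[0,0,-3],[0,0,0]],[[0,0,-7],[0,0,0]],[[0,0,-12],[0,0,0]],[[1.5,-4,-12],[0,0,0]],[[3.5,-9,-12],[0,0,0]]]'|sed -n '1,2p';python3 -m handwheel '[[[1.9,-5.4,0],[0,0,0]],[[3.8,-10.8,0],[0,0,0]],[[5.7,-16.2,0],[0,0,0]],[[7.6,-21.6,0],[0,0,0]],[[9.7,-27,0],[0,0,0]]]'|sed -n '1,2p';python3 -m handwheel '[[[0,0,0],[0,0,0]],[[0,0,0],[0,0,0]]]'|sed -n '1,2p'
cat > chk.py <<'E'
from h import *
import sys
for k,(a,b,r) in CAPS.items(): CAPS[k]=(b-.5,b,r)
G=dict(round_bottle=(.5606,.0472),square_bottle=(.5979,-.0718),slim_bottle=(.5158,-.0242))
I={c:ctrl.get_image(c) for c in("scene","top")}
for n in sys.argv[1:]: print(locate(n,*G[n],.005,I).round(4),"was",G[n])
E
python3 chk.py round_bottle
```

```text
t: 37.58
tool_pos: [0.5609, 0.0467, 0.0553]
tool_rot: [0.0, -3.142, -0.0]
contact_force: [-0.4, -0.3, -0.2]
opening: 0.0855
t: 38.2
tool_pos: [0.5262, -0.0438, 0.1765]
t: 38.83
tool_pos: [0.4281, -0.315, 0.1755]
t: 39.08
tool_pos: [0.4289, -0.3131, 0.1751]
round_bottle scene [0.5656 0.0403] [337.9 173.3] area 174 153
round_bottle top [0.5589 0.047 ] [301.2 195.8] area 293 308
[0.5623 0.0436] was (0.5606, 0.0472)
```

```bash
python3 -m handwheel '[[[0,0,4],[0,0,0]],[[0,0,8],[0,0,0]],[[0,0,10.8],[0,0,0]],[[0,0,11.4],[0,0,0]],[[0,0,11.4],[0,0,0]]]'; python3 -m handwheel '[[[0,0,0],[0,0,0]],[[0,0,0],[0,0,0]],[[0,0,0],[0,0,0]],[[0,0,0],[0,0,0]],[[0,0,0],[0,0,0]]]' 1 40
```

```text
t: 39.8
tool_pos: [0.4295, -0.3129, 0.0618]
tool_rot: [-0.002, 3.141, -0.0]
contact_force: [-0.1, -0.2, 0.1]
opening: 0.0853
grip_force: 0.0
t: 40.42
tool_pos: [0.4293, -0.3135, 0.0621]
tool_rot: [0.0, 3.141, -0.0]
contact_force: [-1.1, 1.0, 5.2]
opening: 0.0281
grip_force: 39.4
```

```bash
python3 -m handwheel '[[[0,0,-2],[0,0,0]],[[0,0,-5],[0,0,0]],[[-0.5,2,-8],[0,0,0]],[[-1.7,6,-8],[0,0,0]],[[-3,10.5,-8],[0,0,0]]]'|sed -n '1,2p;5,6p'; python3 -m handwheel '[[[-1.5,5,0],[0,0,0]],[[-3.1,10.2,0],[0,0,0]],[[-4.8,15,0],[0,0,0]],[[-5.66,18.5,0],[0,0,0]],[[-5.66,18.54,0],[0,0,0]]]'|sed -n '1,2p'; python3 -m handwheel '[[[0,0,0],[0,0,0]],[[0,0,3],[0,0,0]],[[0,0,6.5],[0,0,0]],[[0,0,7.6],[0,0,0]],[[0,0,7.8],[0,0,0]]]';python3 -m handwheel '[[[0,0,0.1],[0,0,0]],[[0,0,0.1],[0,0,0]],[[0,0,0.1],[0,0,0]]]'|sed -n '1,4p'
```

```text
t: 41.05
tool_pos: [0.4593, -0.2081, 0.1427]
opening: 0.028
grip_force: 39.9
t: 41.68
tool_pos: [0.5157, -0.0211, 0.1418]
t: 42.3
tool_pos: [0.5158, -0.024, 0.0638]
tool_rot: [0.002, 3.141, -0.0]
contact_force: [0.1, -0.3, -1.5]
opening: 0.0279
grip_force: 40.2
t: 42.68
tool_pos: [0.5161, -0.0233, 0.0631]
tool_rot: [-0.0, 3.14, -0.001]
contact_force: [0.9, -0.7, -0.6]
```

```bash
python3 -m handwheel '[[[0,0,0.05],[0,0,0]],[[0,0,0.05],[0,0,0]]]' |sed -n '1,4p'; python3 -m handwheel '[[[0,0,0],[0,0,0]],[[0,0,0],[0,0,0]],[[0,0,0],[0,0,0]],[[0,0,0],[0,0,0]]]' -1 |sed -n '1,5p'; python3 -m handwheel '[[[0,0,-3],[0,0,0]],[[0,0,-7],[0,0,0]],[[0,0,-11],[0,0,0]],[[0.1,-4,-11],[0,0,0]],[[0.3,-9,-11],[0,0,0]]]'|sed -n '1,2p';python3 -m handwheel '[[[0.2,-5.4,0],[0,0,0]],[[0.4,-10.8,0],[0,0,0]],[[0.6,-16.2,0],[0,0,0]],[[0.9,-21,0],[0,0,0]],[[0.9,-23.4,0],[0,0,0]]]'|sed -n '1,2p';python3 -m handwheel '[[[0,0,0],[0,0,0]],[[0,0,0],[0,0,0]]]'|sed -n '1,2p'
python3 chk.py round_bottle slim_bottle
```

```text
t: 42.92
tool_pos: [0.5164, -0.0233, 0.0631]
tool_rot: [-0.0, 3.14, -0.001]
contact_force: [-0.8, -0.4, 5.5]
t: 43.42
tool_pos: [0.5153, -0.0229, 0.0615]
tool_rot: [0.0, -3.141, -0.0]
contact_force: [0.0, 0.5, -0.3]
opening: 0.0851
t: 44.05
tool_pos: [0.513, -0.1135, 0.1729]
t: 44.68
tool_pos: [0.5029, -0.3491, 0.1715]
t: 44.92
tool_pos: [0.5037, -0.3458, 0.1716]
round_bottle scene [0.5684 0.0375] [337.8 174.3] area 201 153
round_bottle top [0.5588 0.047 ] [301.2 195.8] area 289 308
[0.5636 0.0422] was (0.5606, 0.0472)
slim_bottle scene [ 0.5246 -0.0296] [300.4 174.1] area 109 85
slim_bottle top [ 0.5152 -0.0217] [335.7 217. ] area 147 166
[ 0.5199 -0.0257] was (0.5158, -0.0242)
```

```bash
python3 -m handwheel '[[[0,0,4],[0,0,0]],[[0,0,8],[0,0,0]],[[0,0,12],[0,0,0]],[[0,0,12.8],[0,0,0]],[[0,0,12.8],[0,0,0]]]'; python3 -m handwheel '[[[0,0,0],[0,0,0]],[[0,0,0],[0,0,0]],[[0,0,0],[0,0,0]],[[0,0,0],[0,0,0]],[[0,0,0],[0,0,0]]]' 1 40
```

```text
t: 45.65
tool_pos: [0.5039, -0.3465, 0.0443]
tool_rot: [-0.001, 3.141, -0.0]
contact_force: [0.0, 0.3, 0.3]
opening: 0.0855
grip_force: 0.0
t: 46.28
tool_pos: [0.5042, -0.3473, 0.0451]
tool_rot: [-0.0, 3.14, -0.001]
contact_force: [-0.5, 1.7, 5.2]
opening: 0.0333
grip_force: 39.4
```

```bash
python3 -m handwheel '[[[0,0,-2],[0,0,0]],[[0,0,-5],[0,0,0]],[[-0.5,2,-7],[0,0,0]],[[-2,6,-7],[0,0,0]],[[-3.7,11,-7],[0,0,0]]]'|sed -n '1,2p;5,6p'; python3 -m handwheel '[[[-1.7,4.9,0],[0,0,0]],[[-3.4,9.8,0],[0,0,0]],[[-4.8,14,0],[0,0,0]],[[-5.7,16.4,0],[0,0,0]],[[-5.7,16.4,0],[0,0,0]]]'|sed -n '1,2p'; python3 -m handwheel '[[[0,0,3],[0,0,0]],[[0,0,5.5],[0,0,0]],[[0,0,6.6],[0,0,0]],[[0,0,6.8],[0,0,0]],[[0,0,6.8],[0,0,0]]]'; python3 -m handwheel '[[[0,0,0.1],[0,0,0]],[[0,0,0.1],[0,0,0]],[[0,0,0.1],[0,0,0]]]'|sed -n '1,4p'
```

```text
t: 46.9
tool_pos: [0.5409, -0.2355, 0.1148]
opening: 0.0329
grip_force: 39.9
t: 47.52
tool_pos: [0.5974, -0.0703, 0.114]
t: 48.15
tool_pos: [0.5978, -0.0734, 0.0465]
tool_rot: [0.001, 3.141, -0.001]
contact_force: [-0.0, 0.9, -0.8]
opening: 0.0329
grip_force: 40.0
t: 48.52
tool_pos: [0.5981, -0.0733, 0.0457]
tool_rot: [-0.0, 3.14, -0.001]
contact_force: [-0.1, -0.0, 3.1]
```

Landed (the force reversed). I release, retreat and check.

```bash
python3 -m handwheel '[[[0,0,0],[0,0,0]],[[0,0,0],[0,0,0]],[[0,0,0],[0,0,0]],[[0,0,0],[0,0,0]]]' -1 |sed -n '1,5p'; python3 -m handwheel '[[[0,0,-3],[0,0,0]],[[0,0,-7],[0,0,0]],[[0,0,-12],[0,0,0]],[[1,-5,-12],[0,0,0]],[[2,-11,-12],[0,0,0]]]'|sed -n '1,2p';python3 -m handwheel '[[[1,-5,0],[0,0,0]],[[2,-10,0],[0,0,0]],[[3,-15,0],[0,0,0]],[[4,-20,0],[0,0,0]],[[4,-20,0],[0,0,0]]]'|sed -n '1,2p';python3 -m handwheel '[[[0,0,0],[0,0,0]],[[0,0,0],[0,0,0]]]'|sed -n '1,2p'
python3 chk.py round_bottle slim_bottle square_bottle
python3 - <<'E'
from h import *
a=ctrl.get_image("scene");b=ctrl.get_image("top")
cv2.imwrite("pics/end.png",np.vstack([cv2.resize(a[90:290,220:520],None,fx=2,fy=2),cv2.resize(b[120:220,130:430],None,fx=2,fy=2)]))
E
```

```text
t: 49.02
tool_pos: [0.5974, -0.073, 0.0447]
tool_rot: [0.0, -3.141, -0.0]
contact_force: [0.7, 0.5, 0.4]
opening: 0.0855
t: 49.65
tool_pos: [0.578, -0.1835, 0.1663]
t: 50.28
tool_pos: [0.5363, -0.3862, 0.1645]
t: 50.52
tool_pos: [0.5379, -0.3818, 0.1647]
round_bottle scene [0.5677 0.0383] [337.8 174. ] area 195 153
round_bottle top [0.5589 0.0469] [301.2 195.8] area 291 308
[0.5633 0.0426] was (0.5606, 0.0472)
slim_bottle scene [ 0.5247 -0.03  ] [300.3 174.2] area 113 85
slim_bottle top [ 0.5152 -0.0215] [335.6 217. ] area 148 166
[ 0.5199 -0.0258] was (0.5158, -0.0242)
square_bottle scene [ 0.6065 -0.08  ] [307. 209.] area 207 145
square_bottle top [ 0.5969 -0.0716] [359.1 177.3] area 204 214
[ 0.6017 -0.0758] was (0.5979, -0.0718)
```

View pics/end.png

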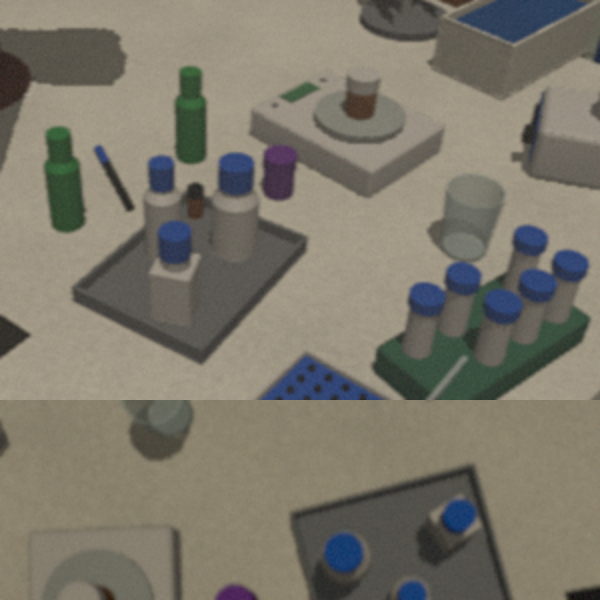

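The final picture shows all three bottles upright in the tray, and the top view puts each within 2 mm of its start. The jar is on the pan; the vial, beaker and look-alikes are untouched. I hand in.

```bash
python3 -c "
from station import ctrl
print(ctrl.finish_job())"
```

```text
the job is handed in; nothing more can be done
None
```

The job is handed in at about 51 s: the jar stands in the middle of the balance pan, and all three bottles are back upright in the tray within about 2 mm of their starting spots by the top camera, with the vial and beaker left alone.

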